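Seat a chuck bat in the trimming jig

TASK

Take the pale wooden bat with the terracotta chuck, set it down flat on the blue board of the trimming jig beside the round pocket (at the end away from the red keeper), and slide it, pressing only lightly, until it drops fully into the pocket (the wooden fence will guide it); do not lower it into the pocket from above. Then swing the red keeper all the way over the bat's edge and let go, leaving the spare bat and everything else on the bench where it is.

Things in the scene. Friction and masses are not known exactly. Their poses are not given: they have to be found in the camera images.
- jig: Trimming jig fixed to the bench, pose varies: plywood base 200 (x) x 320 (y) x 16 mm, y from -175 to +145 mm, origin on its underside, z up. On it a rigid blue pocket board with a fence along its +x edge and a red keeper at the +y end. The bat is slid along jig +y. The board stands on rubber pads: it sinks 1 mm per 10 N. Its true place is shimmed off by up to 8 mm in x and in y.
- pocket_nominal (a point): Nominal centre of the round pocket at face level, above the jig origin, axes as the jig. Board 150 x 230 mm, nominally x -75 to +75, y -155 to +75 mm, face 30 mm above the bench. Pocket 113.5 mm across, 6 mm deep. The board was shimmed by hand: true pocket and fence are shifted together by up to 8 mm in x and 8 mm in y, different each time, not measured.
- fence_nominal (a point): Nominal point on the top inner edge of the fence, beside the pocket. Fence: 20 mm wide, along jig y over the whole board, 8 mm above the face (top 38 mm above the bench). Its inner side faces -x and lies exactly 55 mm from the true pocket centre, so the bat (radius 55 mm) kept touching the fence is in line with the pocket.
- landing (a point): A good spot on the face for the bat's centre to set it down, 98 mm before the pocket along -y and 12 mm away from where it would touch the fence (nominal: 4 to 20 mm in truth). 30 mm above the bench.
- keeper_pivot (a point): Axis of the keeper's hinge, at jig x = 0, y = +100 mm (on the base, so exact, not shifted with the board), at the arm's top, 43 mm above the bench.
- bat: The bat to seat: pale plywood disc 110 mm across, 8 mm thick, with a solid terracotta chuck (50 mm across, 50 mm tall) on its middle, dark circle on top; 0.2 kg. Origin: centre of the disc's underside, z up. Seated it stands 2 mm above the face and 3 mm below the keeper; unseated it blocks it. Keep its force on the jig under 25 N; 3 to 8 N is plenty for sliding.
- keeper (a joint): Red keeper arm turning about the upright pivot: 0 = open, pointing to jig -x; 1.571 = closed at its stop, pointing to jig -y over the bat's edge; counter-clockwise from above. Starts 0 to 0.25. Arm 24 mm wide, 8 mm thick, underside 35 mm, top 43 mm above the bench, tip 60 mm from the pivot. Stays where left; 1 to 2 N at the peg moves it.
- keeper_peg (a point): Centre of the top of the round wooden peg on the keeper (14 mm across, 28 mm tall, 42 mm from the pivot, its top 71 mm above the bench). Push or pinch it to swing the keeper.
- spare: Spare bat, not wanted: dark wooden disc 130 mm across and 8 mm thick with a white chuck 64 mm across and 36 mm tall; too large for the pocket. Origin: centre of its underside. It may lie on either side of the jig.
- tube0: Grey-brown fired clay tube, 40 mm across, 55 mm tall, standing; origin at the centre of its underside.
- tube1: Clay tube like tube0.
- tube2: Clay tube like tube0.
- bowl: Empty blue bowl, 130 mm across, 60 mm tall; origin at the centre of its underside.
- wax: Yellow wax block 70 x 100 x 35 mm; origin at the centre of its underside.
- rib: Wooden-handled modelling tool lying flat, 200 mm long along its x.
Not all that is in view belongs to the job. Leave any purple or yellow look-alike of the bat alone.

How it is judged:
By the outcome, as a careful person would: the job done as asked, in the order asked, and still so for the second after the job is handed in, with the robot touching nothing.
It also fails if it takes over 72 s, if anything falls off the work surface, if the arm or the gripper's body presses on something with over 40 N, if the wrist force passes 120 N, or if a joint passes its speed limit or range.

ROBOT

A 6-joint arm with a two-finger parallel gripper is mounted at the origin on the work surface. World frame = base frame: x ahead of the robot, y to its left, z up, the work surface at z = 0. Lengths are in m, angles in rad, forces in N, time in s.
With the tool pointing down it reaches from about 0.275 to 0.825 m from the base axis. Payload 4.9 kg.
Tool frame: the origin (TCP) lies midway between the tips of the shut fingers; the grasp point (between the pads) lies bot.grasp_offset behind it (bot.grasp_offset is the distance from the TCP to the grasp point, in m); z points along the fingers, y is the line along which they close (so a half turn about z gives the same grasp; the last joint's range is limited). The gripper opens to 85 mm and grips with 20 to 120 N. Pads are 22 mm wide; open, the fingers measure 114 mm over their backs; the gripper's body (76 mm by 85 mm) begins 54 mm behind the grasp point. The pads swing forward as they close: fully open they stand 13 mm farther back than shut.
Start: joints at [-1.293, 0.326, -0.193, 1.052, 0, 1.437], TCP at [0.22, -0.504, 0.231] pointing down, gripper open.
Joint ranges: [-2.65, 2.65], [-0.97, 1.79], [-1.3, 1.35], [-1.93, 2.1], [-1.47, 1.37], [-3.14, 3.14]. Speed limits (rad/s): [2.57, 2.57, 3.14, 3.14, 3.14, 3.14].

INTERFACE

Orientations are given as a 3x3 rotation matrix whose columns are the frame's x, y, z axes.
In Python, from cell import bot gives the robot as it stands.
- The arm moves only by the tool arm_command, never from a script. Its argument "steps" is a list of rows, each a list of 3 entries, a list of its own where there are three numbers: the shift along the tool's x, y, z in units of 40 mm (1.0 is 40 mm), then the turn, a rotation vector about the tool's x, y, z in units of 5 degrees (1.0 is 5 degrees), then the opening, from 0 (shut) to 1 (fully open). In form: [[[dx, dy, dz], [ax, ay, az], gripper], ...]. A call has 1 to 10 rows; each row shifts and turns the commanded pose from where the row before left it, along the tool's axes as they then stand; what a row does not reach is not made up. A row lasts 1/12 s, in which the tool goes at most 41.7 mm and 7.16 degrees, less where a joint would pass 70% of its speed; a pose out of reach is approached as far as the arm can. A call is refused whole if a number of a shift passes 1 or a number of a turn 1, either way. A call with a gripper value outside its range is refused whole. The fingers move at their own pace and stop on an object; "newtons" is the grip in N (left out, the last holds). Time passes only in rows, so rows that do not move let the fingers close. It gives the time, the measured TCP pose, the force, the opening and the grip force at its end, in the units of the state.
- bot.observe(): the state, without advancing time (a new reading comes with each control period).
- bot.capture(name): name is "scene" or "top"; returns (picture, depth): 420x560x3 uint8, blue, green, red; 420x560 float32, m along the optical axis (not along the pixel's ray), 0 where there is no reading.
- bot.get_calibration(name): a dict with "fx", "fy", "cx", "cy" (pixels), "D" ([k1, k2, p1, p2, k3] as OpenCV has them; the pictures are not rectified), "R" (3x3) and "t" (3): a world point X has camera coordinates R X + t. Camera axes: x right, y down, z forward; pixel columns grow to the right and rows downward; lengths in m; the calibration is good to about 2 mm. A picture is of the moment at which its call begins. get_calibration takes no time and is no camera call.
- bot.finish_job(): hands the job in; it is judged then, once.
Trained networks look in the newest picture that a camera, given by its name, has taken for a name from the list of things; names that differ only in an ending like _2 or _b are one class to them, and where a whole thing is asked for, a point or a joint stands for the part that bears it (a point fixed in the world has none). Each returns a list of dicts, best first, with "confidence" (0 to 1); they miss things now and then, are a little off and sometimes report something else, mostly with a low value. They report only what shows in the picture. A call takes as long as a camera call. They do not tell look-alikes from the thing itself.
- bot.look_for(camera, name): "extent" ([centre column, centre row, width, height] in pixels, round what is visible of it).
- bot.trace(camera, name): "region" (420x560 bool, what is visible of it) and "extent" ([centre column, centre row, width, height] in pixels, round what is visible of it).
- bot.landmark_of(camera, name): "pixel" ([column, row] in pixels: a listed point, or the origin of a listed thing).
The state is a dict: "time_s": time; "joint_positions": joint angles; "joint_velocities": joint speeds; "joint_torque": joint torques, N m; "tcp_pos": TCP position; "orientation": TCP orientation; "wrist_force": force on the tool from outside, world axes, zero at the start; "wrist_torque": the same for the moment, N m; "grip_width": finger opening in m; "grasp_force": force on a finger pad.
Only numpy, scipy, OpenCV 4.12 (cv2) and the standard library are available. Lean on these libraries where they do the work, as an engineer would, in place of code of your own. Each camera call takes 0.05 s, during which the arm holds its last target. There are 200 camera calls.

## Working session

There is one attempt and no reset: what is moved stays moved. The work goes in short steps, Python scripts to look and compute and a tool call to move; the robot and the scene stay as the last step left them, time stands still between calls to the robot, and variables do not carry over. Pictures are saved under pics/ and viewed, at most 10 in all, crops included, and the job is handed in when it is done.

Besides the shell and the picture viewer there is one more tool, called after "Call:" in YAML: its name, and indented under it one key for each argument. arm_command: Moves the arm, as the interface text tells. Its arguments: {"type":"object","properties":{"steps":{"type":"array","items":{"type":"array"}},"newtons":{"type":"number"}},"required":["steps"]}

```bash
mkdir -p pics; ls; cat > h.py <<'E'
import numpy as np, cv2
from cell import bot
def cal(n):
    c=bot.get_calibration(n); K=np.array([[c['fx'],0,c['cx']],[0,c['fy'],c['cy']],[0,0,1]],float)
    return K,np.array(c['D'],float),np.array(c['R']),np.array(c['t'])
def ray(n,px,z):
    "pixels -> world points on plane height z"
    K,D,R,t=cal(n); p=np.asarray(px,float).reshape(-1,1,2)
    u=cv2.undistortPoints(p,K,D)[:,0]; d=np.c_[u,np.ones(len(u))]@R; o=-R.T@t
    s=(z-o[2])/d[:,2]; return o+d*s[:,None]
def cloud(n,depth):
    K,D,R,t=cal(n); v,u=np.mgrid[:420,:560]
    q=cv2.undistortPoints(np.stack([u,v],-1).reshape(-1,1,2).astype(float),K,D)[:,0]
    z=depth.reshape(-1); P=np.c_[q*z[:,None],z]; return ((P-t)@R).reshape(420,560,3)
def proj(n,X):
    K,D,R,t=cal(n); return cv2.projectPoints(np.asarray(X,float).reshape(-1,3),cv2.Rodrigues(R)[0],t,K,D)[0][:,0]
E
python3 - <<'E'
from h import *
s={}
for n in('scene','top'):
    im,d=bot.capture(n); cv2.imwrite(f'pics/{n}0.png',im); np.save(n+'0.npy',d)
    print(n,(-cal(n)[2].T@cal(n)[3]).round(3))
for nm in['pocket_nominal','fence_nominal','landing','keeper_pivot','keeper_peg','bat','jig','spare','wax','bowl','tube0','rib']:
    zz={'pocket_nominal':.03,'fence_nominal':.038,'landing':.03,'keeper_pivot':.043,'keeper_peg':.071}.get(nm,0)
    for n in('scene','top'):
        for r in bot.landmark_of(n,nm)[:3]: print(nm,n,round(r['confidence'],2),np.round(r['pixel'],1),ray(n,r['pixel'],zz)[0].round(4))
o=bot.observe(); print(o['time_s'],o['tcp_pos'],bot.grasp_offset,o['wrist_force']); print(np.round(o['orientation'],3))
E
```

```text
pics
scene [ 1.42  -0.196  1.189]
top [ 0.429 -0.025  1.245]
pocket_nominal scene 0.57 [297.4 212.4] [0.4829 0.0393 0.03  ]
pocket_nominal scene 0.41 [298.4 225.8] [0.5348 0.032  0.03  ]
pocket_nominal top 0.65 [263.7 218.7] [0.4845 0.0586 0.03  ]
fence_nominal scene 0.62 [300.6 229.2] [0.5546 0.0343 0.038 ]
fence_nominal scene 0.29 [297.3 211.1] [0.4843 0.0384 0.038 ]
fence_nominal top 0.84 [275.2 200.5] [0.5326 0.0269 0.038 ]
landing scene 0.94 [270.  208.3] [ 0.4529 -0.0412  0.03  ]
landing top 0.86 [299.9 235. ] [ 0.4397 -0.0382  0.03  ]
landing top 0.19 [140.2 287.5] [0.3028 0.3926 0.03  ]
keeper_pivot scene 0.72 [333.7 212.7] [0.5126 0.1455 0.043 ]
keeper_pivot scene 0.68 [187.3 284.2] [ 0.6927 -0.3068  0.043 ]
keeper_pivot top 0.6 [230.2 210.6] [0.5065 0.1471 0.043 ]
keeper_pivot top 0.18 [323.2 131.5] [ 0.7174 -0.1042  0.043 ]
keeper_peg scene 0.62 [335.5 193.6] [0.4615 0.1612 0.071 ]
keeper_peg scene 0.56 [334.  210.2] [0.5255 0.1404 0.071 ]
keeper_peg scene 0.24 [186.5 284. ] [ 0.7095 -0.3061  0.071 ]
keeper_peg top 0.74 [226.3 225.2] [0.4667 0.1533 0.071 ]
bat scene 0.96 [
[... 617 characters left out ...]

bowl scene 0.6 [183.7 283.7] [ 0.6621 -0.3208  0.    ]
bowl top 0.6 [399.  151.1] [ 0.6701 -0.3173  0.    ]
tube0 scene 0.65 [260.4 290.6] [ 0.7195 -0.1117  0.    ]
tube0 scene 0.65 [388.1 266.7] [0.7024 0.265  0.    ]
tube0 scene 0.65 [184.9 185.5] [ 0.2851 -0.2983  0.    ]
tube0 top 0.76 [190.1 137.6] [0.7156 0.266  0.    ]
tube0 top 0.62 [395.7 293.3] [ 0.278  -0.2983  0.    ]
tube0 top 0.51 [320.5 133.6] [ 0.7218 -0.0994  0.    ]
rib scene 0.81 [387.2 164.6] [0.2986 0.3938 0.    ]
rib top 0.77 [141.5 285.9] [0.3041 0.3993 0.    ]
1.3 [ 0.22014908 -0.50402203  0.23126404] 0.0187 [-1.06796332  1.0586581  -0.49807238]
[[ 0.916  0.4   -0.   ]
 [ 0.4   -0.916  0.   ]
 [ 0.    -0.    -1.   ]]
```

```bash
python3 -c "
import cv2,numpy as np
a=cv2.imread('pics/scene0.png');b=cv2.imread('pics/top0.png');cv2.imwrite('pics/both.png',np.hstack([a,b])[:, :, :][:, :]) if 0 else None"
```

```text
(no output)
```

View pics/top0.png

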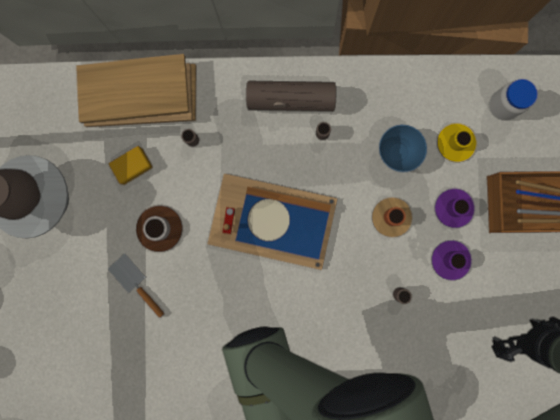

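View pics/scene0.png

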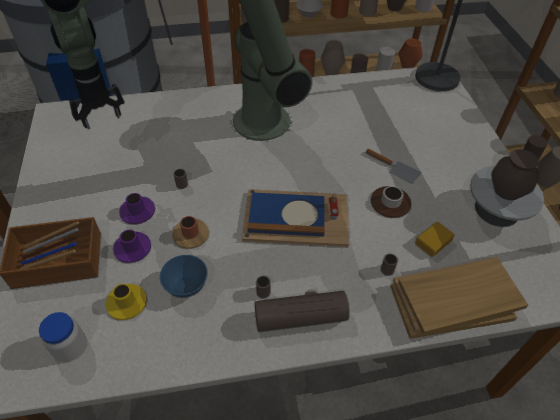

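Top view: the pale bat with the terracotta chuck is at (391,216). The look-alikes are purple at (455,208) and (452,260), yellow at (457,142), and the dark/white spare at (159,228). The jig is at (273,221) with the keeper on its left and the fence along its upper edge. Scene view: bat at (190,230), purple at (136,208) and (131,245), yellow at (126,299). I choose top (391,216) and check it in one crop.

```bash
cat > m.py <<'E'
from h import *
def regs(n,nm,im):
    out=[]
    for r in bot.trace(n,nm)[:3]:
        m=r['region']; out.append((r['confidence'],m))
    return out
E
python3 - <<'E'
from h import *
im=cv2.imread('pics/top0.png'); d=np.load('top0.npy'); P=cloud('top',d)
hsv=cv2.cvtColor(im,cv2.COLOR_BGR2HSV)
def st(c,r,w=2): 
    q=P[r-w:r+w+1,c-w:c+w+1].reshape(-1,3); return np.median(q,0).round(4)
print('board',st(300,230),'pocket',st(268,220),'bat disc',st(391,230),'chuck',st(397,216),'bench',st(360,300))
def fit(mask,z,name):
    c=max(cv2.findContours(mask.astype(np.uint8),cv2.RETR_EXTERNAL,cv2.CHAIN_APPROX_NONE)[0],key=cv2.contourArea)[:,0]
    W=ray('top',c,z)[:,:2]
    (x,y),(a,b),_=cv2.fitEllipse((W*1000).astype(np.float32)); print(name,len(c),round(x,1),round(y,1),'axes',round(a,1),round(b,1)); return W
cr=np.zeros((420,560),bool); cr[180:262,222:332]=1
blue=cr&(hsv[...,0]>95)&(hsv[...,0]<130)&(hsv[...,1]>110)
cream=cr&(hsv[...,2]>150)&(hsv[...,1]<110)
print(blue.sum(),cream.sum())
fit(cream,.030,'pocket@30');fit(cream,.024,'pocket@24')
B=ray('top',np.argwhere(blue)[:,::-1],.03); 
r=cv2.minAreaRect((B[:,:2]*1000).astype(np.float32)); print('blue rect',r, cv2.boxPoints(r).round(1).tolist())
for n in('scene','top'):
  bot.capture(n)
  for nm in('jig','bat','keeper'):
    for t in bot.trace(n,nm)[:1 if nm!='bat' else 4]:
        m=t['region'];z={'jig':.016,'bat':.008,'keeper':.043}[nm]
        W=ray(n,np.argwhere(m)[:,::-1],z)[:,:2]*1000; rr=cv2.minAreaRect(W.astype(np.float32)); print(n,nm,round(t['confidence'],2),np.round(t['extent'],1),np.round(rr[0],1),np.round(rr[1],1),round(rr[2],1))
cv2.imwrite('pics/crop1.png',cv2.resize(im[165:285,205:425],None,fx=3.6,fy=3.6,interpolation=cv2.INTER_CUBIC))
E
```

```text
board [ 0.4531 -0.0387  0.0294] pocket [0.4811 0.0475 0.0244] bat disc [ 0.4507 -0.288   0.0071] chuck [ 0.4864 -0.2941  0.0584] bench [ 2.609e-01 -2.003e-01 -2.000e-04]
2461 1299
pocket@30 107 480.7 43.5 axes 99.8 101.3
pocket@24 107 480.9 43.8 axes 100.3 101.8
blue rect ((464.06048583984375, 9.933174133300781), (226.06954956054688, 125.09874725341797), 76.79718780517578) [[377.29998779296875, -85.80000305175781], [499.1000061035156, -114.4000015258789], [550.7999877929688, 105.69999694824219], [429.0, 134.3000030517578]]
scene jig 0.8 [296.4 217.6 111.7  63.9] [486.6  35.3] [322.8 213.6] 76.1
scene bat 0.83 [139.  209.2  34.2  34.3] [ 369.9 -454.7] [123.9 115.6] 54.5
scene bat 0.8 [130.9 248.6  34.1  30.9] [ 510.6 -465.6] [109.4 116.5] 80.7
scene bat 0.65 [127.8 302.8  41.4  39.5] [ 696.7 -478.2] [109.  107.6] 80.7
scene bat 0.58 [190.6 232.9  38.3  30.9] [ 493.6 -293. ] [107.4 110.3] 47.1
scene keeper 0.69 [394.2 200.7  40.5  27.5] [494.4 332.8] [121.8 128.8] 73.2
top jig 0.74 [274.6 221.1 130.5  96.1] [479.4  37.7] [319.7 200.3] 76.9
top bat 0.95 [389.2 216.8  37.   34.5] [ 489.1 -289.9] [106.  103.6] 43.9
top bat 0.85 [453.4 207.9  36.9  39.1] [ 510.6 -461.8] [102.8 102.4] 88.2
top bat 0.6 [449.1 261.9  42.6  38.7] [ 367.2 -447.6] [110.3 109. ] 88.4
top keeper 0.36 [188.3 135.3  12.5  15.5] [706.  257.6] [51.  34.4] 44.6
```

View pics/crop1.png

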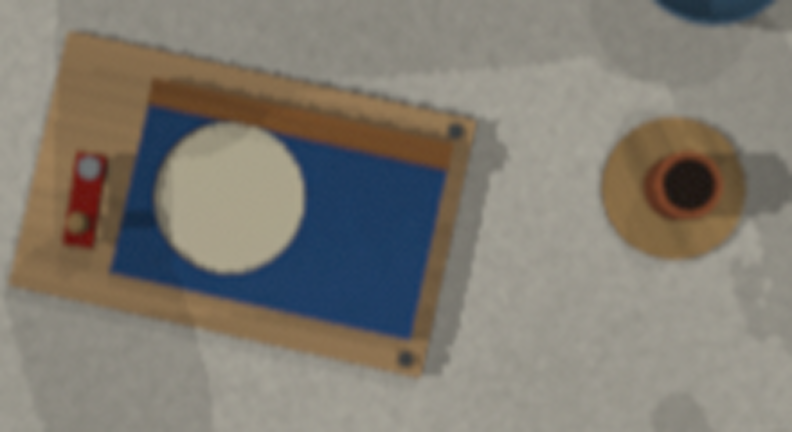

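The crop shows the terracotta chuck at crop (685,185) on a pale disc at (673,187), so the choice is right. The pocket is at crop (230,197), the fence is on the upper edge, and the keeper is on the left, open. I turn the tool so its x lies along jig +y, and refine the measurements.

Call:
arm_command:
  steps:
    - [[0,0,0],[0,0,-1],1]
    - [[0,0,0],[0,0,-1],1]
    - [[0,0,0],[0,0,-1],1]
    - [[0,0,0],[0,0,-1],1]
    - [[0,0,0],[0,0,-1],1]
    - [[0,0,0],[0,0,-1],1]
    - [[0,0,0],[0,0,-1],1]
    - [[0,0,0],[0,0,-1],1]
    - [[0,0,0],[0,0,-1],1]
    - [[0,0,0],[0,0,-1],1]
  newtons: 25

```text
time_s: 2.53
tcp_pos: [0.2202, -0.504, 0.2313]
orientation: [[0.278, 0.96, 0.0], [0.96, -0.278, 0.0], [0.0, 0.0, -1.0]]
wrist_force: [0.8, 0.3, -1.2]
grip_width: 0.0854
grasp_force: 0.0
```

```bash
cat >> h.py <<'E'
def toolmove(target,tcp=None,R=None):
    o=bot.observe(); v=np.array(o['orientation']).T@(np.array(target)-np.array(o['tcp_pos'])); return (v/.04).round(2)
E
python3 - <<'E'
from h import *
im=cv2.imread('pics/top0.png'); hsv=cv2.cvtColor(im,cv2.COLOR_BGR2HSV); lab=cv2.cvtColor(im,cv2.COLOR_BGR2LAB).astype(int)
# pocket: cream vs blue in LAB b, subpixel by upsampling
b=cv2.resize(im[165:285,205:425],None,fx=4,fy=4,interpolation=cv2.INTER_CUBIC); L=cv2.cvtColor(b,cv2.COLOR_BGR2LAB).astype(int)
topx=lambda c:(c+.5)/4-.5+np.array([205,165])
print('lab cream',L[220,256],'blue',L[260,420],'fence',L[155,420])
bl=(L[...,2]<118).astype(np.uint8)
n,lab2,stt,_=cv2.connectedComponentsWithStats(bl); k=1+np.argmax(stt[1:,4]); m=(lab2==k).astype(np.uint8)
cs,hh=cv2.findContours(m,cv2.RETR_CCOMP,cv2.CHAIN_APPROX_NONE)
for c,h in zip(cs,hh[0]):
    if cv2.contourArea(c)<3000: continue
    W=ray('top',topx(c[:,0].astype(float)),.03)[:,:2]*1000
    if h[3]<0:
        r=cv2.minAreaRect(W.astype(np.float32)); print('board',np.round(r[0],1),np.round(r[1],1),round(r[2],2),cv2.boxPoints(r).round(1).tolist())
        Wb=W
    else:
        print('pocket',np.round(cv2.fitEllipse(W.astype(np.float32)),1) if 0 else cv2.fitEllipse(W.astype(np.float32)))
        p0=np.array(cv2.fitEllipse(W.astype(np.float32))[0])
a=np.deg2rad(-13.2)
for ang in(-13.6,-13.2,-12.8):
    a=np.deg2rad(ang); ex=np.array([np.cos(a),np.sin(a)]); ey=np.array([-np.sin(a),np.cos(a)])
    q=(Wb-p0)@np.c_[ex,ey]; s=(q[:,1]>-110)&(q[:,1]<30)
    up=q[s&(q[:,0]>30)]; lo=q[s&(q[:,0]<-30)]; print(ang,'fence side slope',np.polyfit(up[:,1],up[:,0],1).round(3),'lower',np.polyfit(lo[:,1],lo[:,0],1).round(3))
# bat
for n in('top','scene'):
    img=cv2.imread(f'pics/{n}0.png'); P=cloud(n,np.load(n+'0.npy'))
    near=np.hypot(P[...,0]-.49,P[...,1]+.291)<.075
    c=P[near&(P[...,2]>.05)]; dd=P[near&(P[...,2]>.004)&(P[...,2]<.012)]
    print(n,'chuck top mean',c.mean(0).round(4),np.ptp(c,axis=0).round(3),'disc',((dd.min(0)+dd.max(0))/2).round(4))
o=bot.observe(); print(o['tcp_pos'],o['orientation'],o['time_s'])
E
```

```text
lab cream [170 126 141] blue [ 62 131 103] fence [ 88 140 154]
board [463.8   9.8] [228.5 128. ] 76.86 [[375.5, -86.9000015258789], [500.1000061035156, -116.0], [552.0999755859375, 106.5], [427.5, 135.60000610351562]]Traceback (most recent call last):
  File "<stdin>", line 22, in <module>
NameError: name 'p0' is not defined
```

Call:
arm_command:
  steps:
    - [[0,0,0],[0,0,-0.6],1]
    - [[0.7,0.55,0.2],[0,0,0],1]
    - [[0.7,0.55,0.2],[0,0,0],1]
    - [[0.7,0.55,0.2],[0,0,0],1]
    - [[0.7,0.55,0.2],[0,0,0],1]
    - [[0.7,0.55,0.2],[0,0,0],1]
    - [[0.7,0.55,0.2],[0,0,0],1]
    - [[0.7,0.55,0.2],[0,0,0],1]
    - [[0.7,0.55,0.2],[0,0,0],1]
    - [[0.7,0.55,0.2],[0,0,0],1]

```text
time_s: 3.37
tcp_pos: [0.4724, -0.3036, 0.159]
orientation: [[0.232, 0.973, 0.0], [0.973, -0.232, -0.0], [-0.0, 0.0, -1.0]]
wrist_force: [-0.1, -0.4, 0.2]
grip_width: 0.0853
grasp_force: 0.0
```

```bash
python3 - <<'E'
from h import *
for n in('top','scene'):
    P=cloud(n,np.load(n+'0.npy'))
    near=np.hypot(P[...,0]-.49,P[...,1]+.291)<.075
    c=P[near&(P[...,2]>.05)]; dd=P[near&(P[...,2]>.004)&(P[...,2]<.012)]
    print(n,'chuck',c.mean(0).round(4),((c.min(0)+c.max(0))/2).round(4),np.ptp(c,axis=0).round(3),'disc',((dd.min(0)+dd.max(0))/2).round(4),np.ptp(dd,axis=0).round(3))
print(bot.observe()['tcp_pos'],toolmove([.4905,-.291,.021]))
E
```

```text
top chuck [ 0.488  -0.2906  0.0582] [ 0.4891 -0.2913  0.0576] [0.047 0.049 0.014] disc [ 0.4894 -0.2923  0.008 ] [0.143 0.143 0.008]
scene chuck [ 0.4925 -0.2911  0.0578] [ 0.4905 -0.2912  0.0567] [0.055 0.05  0.013] disc [ 0.4907 -0.2879  0.008 ] [0.132 0.133 0.008]
[ 0.47244375 -0.30356808  0.15903565] [0.41 0.37 3.45]
```

Call:
arm_command:
  steps:
    - [[0.4,0.36,0.3],[0,0,0],1]
    - [[0,0,0.7],[0,0,0],1]
    - [[0,0,0.7],[0,0,0],1]
    - [[0,0,0.6],[0,0,0],1]
    - [[0,0,0.5],[0,0,0],1]
    - [[0,0,0.4],[0,0,0],1]
    - [[0,0,0.25],[0,0,0],1]
    - [[0,0,0],[0,0,0],1]

```text
time_s: 4.03
tcp_pos: [0.4876, -0.2916, 0.0192]
orientation: [[0.232, 0.973, -0.003], [0.973, -0.232, 0.002], [0.002, -0.004, -1.0]]
wrist_force: [-0.3, 0.2, 0.3]
grip_width: 0.085
grasp_force: 0.0
```

Call:
arm_command:
  steps:
    - [[0,0,0],[0,0,0],0.45]
    - [[0,0,0],[0,0,0],0.4]
    - [[0,0,0],[0,0,0],0.4]
    - [[0,0,0],[0,0,0],0.4]
    - [[0,0,0],[0,0,0],0.4]
    - [[0,0,0],[0,0,0],0.4]
  newtons: 30

```text
time_s: 4.53
tcp_pos: [0.4896, -0.2933, 0.0227]
orientation: [[0.232, 0.973, 0.002], [0.973, -0.232, -0.002], [-0.001, 0.002, -1.0]]
wrist_force: [-0.9, -0.1, 5.7]
grip_width: 0.0492
grasp_force: 31.8
```

Call:
arm_command:
  steps:
    - [[0,0,-0.3],[0,0,0],0.4]
    - [[0,0,-0.6],[0,0,0],0.4]
    - [[0,0,-0.7],[0,0,0],0.4]
    - [[0.3,-0.1,-0.6],[0,0,0],0.4]
    - [[0.7,-0.3,0],[0,0,0],0.4]
    - [[0.8,-0.3,0],[0,0,0],0.4]
    - [[0.8,-0.4,0],[0,0,0],0.4]
    - [[0.8,-0.4,0],[0,0,0],0.4]
    - [[0.8,-0.4,0],[0,0,0],0.4]
    - [[0.8,-0.3,0],[0,0,0],0.4]

```text
time_s: 5.37
tcp_pos: [0.4481, -0.0758, 0.1093]
orientation: [[0.232, 0.973, -0.001], [0.973, -0.232, 0.0], [0.0, -0.001, -1.0]]
wrist_force: [0.9, 0.3, -2.7]
grip_width: 0.0494
grasp_force: 32.1
```

Call:
arm_command:
  steps:
    - [[0.5,-0.15,0],[0,0,0],0.4]
    - [[0.2,-0.05,0],[0,0,0],0.4]
    - [[0,0,0],[0,0,0],0.4]
    - [[0,0,0],[0,0,0],0.4]

```text
time_s: 5.7
tcp_pos: [0.4489, -0.049, 0.1095]
orientation: [[0.231, 0.973, 0.001], [0.973, -0.231, -0.001], [-0.001, 0.001, -1.0]]
wrist_force: [0.4, -0.0, -2.0]
grip_width: 0.0491
grasp_force: 32.1
```

```bash
python3 - <<'E'
from h import *
im,d=bot.capture('top'); cv2.imwrite('pics/top1.png',im); im2,d2=bot.capture('scene'); cv2.imwrite('pics/scene1.png',im2)
o=bot.observe(); print(o['tcp_pos'],o['wrist_force'],o['grip_width'],toolmove([.449,-.046,.10]))
a=cv2.resize(im[150:290,200:400],(400,280),interpolation=cv2.INTER_CUBIC); b=cv2.resize(im2[150:290,200:400],(400,280),interpolation=cv2.INTER_CUBIC)
cv2.imwrite('pics/c2.png',np.hstack([a,b]))
E
```

```text
[ 0.44902072 -0.04974457  0.10942793] [ 0.07105847  0.22694305 -3.06105266] 0.049318758343205336 [ 0.09 -0.02  0.24]
```

View pics/c2.png

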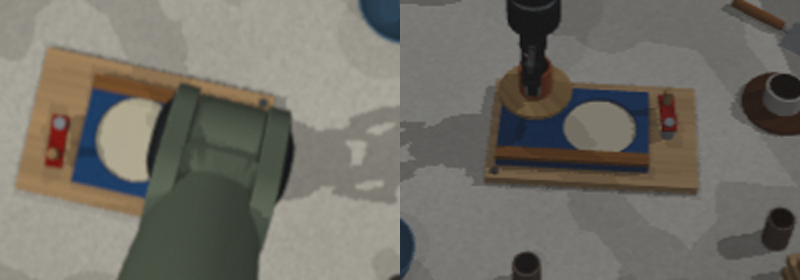

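The bat hangs flat over the board: right half about (535,95), pocket at (600,128), keeper open at (668,112). I lower it onto the face.

Call:
arm_command:
  steps:
    - [[0.1,0,0.3],[0,0,0],0.4]
    - [[0,0,0.4],[0,0,0],0.4]
    - [[0,0,0.3],[0,0,0],0.4]
    - [[0,0,0.2],[0,0,0],0.4]
    - [[0,0,0.1],[0,0,0],0.4]
    - [[0,0,0],[0,0,0],0.4]
    - [[0,0,0],[0,0,0],0.4]

```text
time_s: 6.38
tcp_pos: [0.4496, -0.0452, 0.0574]
orientation: [[0.233, 0.973, 0.0], [0.973, -0.233, -0.0], [-0.0, 0.0, -1.0]]
wrist_force: [0.4, -0.7, -2.5]
grip_width: 0.0491
grasp_force: 32.1
```

Call:
arm_command:
  steps:
    - [[0,0,0.03],[0,0,0],0.4]
    - [[0,0,0.02],[0,0,0],0.4]
    - [[0,0,0],[0,0,0],0.4]
    - [[0,0,0],[0,0,0],0.4]

```text
time_s: 6.72
tcp_pos: [0.4495, -0.0446, 0.0556]
orientation: [[0.232, 0.973, 0.0], [0.973, -0.232, -0.0], [-0.0, 0.001, -1.0]]
wrist_force: [0.5, -1.5, -2.3]
grip_width: 0.0492
grasp_force: 32.1
```

Call:
arm_command:
  steps:
    - [[0,0,0.03],[0,0,0],0.4]
    - [[0,0,0.02],[0,0,0],0.4]
    - [[0,0,0],[0,0,0],0.4]
    - [[0,0,0],[0,0,0],0.4]

```text
time_s: 7.05
tcp_pos: [0.4492, -0.0446, 0.0532]
orientation: [[0.232, 0.973, -0.0], [0.973, -0.232, 0.0], [-0.0, -0.0, -1.0]]
wrist_force: [0.1, 0.4, -2.9]
grip_width: 0.0494
grasp_force: 32.1
```

Call:
arm_command:
  steps:
    - [[0,0,0.02],[0,0,0],0.4]
    - [[0,0,0.0],[0,0,0],0.4]
    - [[0,0,0],[0,0,0],0.4]

```text
time_s: 7.3
tcp_pos: [0.4494, -0.0447, 0.0525]
orientation: [[0.232, 0.973, 0.0], [0.973, -0.232, 0.0], [0.0, 0.0, -1.0]]
wrist_force: [-0.3, 0.7, -1.7]
grip_width: 0.0492
grasp_force: 32.2
```

Call:
arm_command:
  steps:
    - [[0,0,0.02],[0,0,0],0.4]
    - [[0,0,0.0],[0,0,0],0.4]
    - [[0,0,0],[0,0,0],0.4]

```text
time_s: 7.55
tcp_pos: [0.4494, -0.0447, 0.052]
orientation: [[0.232, 0.973, 0.0], [0.973, -0.232, -0.0], [-0.0, 0.0, -1.0]]
wrist_force: [-1.0, 0.2, 4.2]
grip_width: 0.0493
grasp_force: 32.6
```

Call:
arm_command:
  steps:
    - [[0,0,0.015],[0,0,0],0.4]
    - [[0,0,0.0],[0,0,0],0.4]
    - [[0,0,0],[0,0,0],0.4]

```text
time_s: 7.8
tcp_pos: [0.4494, -0.0448, 0.0515]
orientation: [[0.232, 0.973, 0.0], [0.973, -0.232, -0.0], [-0.0, 0.0, -1.0]]
wrist_force: [-2.8, 0.6, 7.3]
grip_width: 0.0492
grasp_force: 32.8
```

Call:
arm_command:
  steps:
    - [[0,0.04,-0.008],[0,0,0],0.4]
    - [[0,0.04,0],[0,0,0],0.4]
    - [[0,0.04,0],[0,0,0],0.4]
    - [[0,0.04,0],[0,0,0],0.4]
    - [[0,0,0],[0,0,0],0.4]

```text
time_s: 8.22
tcp_pos: [0.4548, -0.0459, 0.0515]
orientation: [[0.232, 0.973, -0.001], [0.973, -0.232, 0.001], [0.0, -0.001, -1.0]]
wrist_force: [-4.7, 1.8, 6.9]
grip_width: 0.0492
grasp_force: 32.9
```

Call:
arm_command:
  steps:
    - [[0,0.03,0],[0,0,0],0.4]
    - [[0,0.03,0],[0,0,0],0.4]
    - [[0,0,0],[0,0,0],0.4]

```text
time_s: 8.47
tcp_pos: [0.457, -0.0463, 0.0515]
orientation: [[0.232, 0.973, -0.002], [0.973, -0.232, 0.001], [0.0, -0.002, -1.0]]
wrist_force: [-4.5, 1.5, 6.7]
grip_width: 0.0491
grasp_force: 32.9
```

Call:
arm_command:
  steps:
    - [[0,0.02,-0.01],[0,0,0],0.4]
    - [[0,0.02,0],[0,0,0],0.4]
    - [[0,0,0],[0,0,0],0.4]

```text
time_s: 8.72
tcp_pos: [0.459, -0.0468, 0.0518]
orientation: [[0.232, 0.973, -0.001], [0.973, -0.232, 0.0], [0.0, -0.001, -1.0]]
wrist_force: [-3.2, 0.1, 4.6]
grip_width: 0.0493
grasp_force: 32.7
```

Call:
arm_command:
  steps:
    - [[0,0.02,0],[0,0,0],0.4]
    - [[0,0.02,0],[0,0,0],0.4]
    - [[0,0,0],[0,0,0],0.4]

```text
time_s: 8.97
tcp_pos: [0.4611, -0.0474, 0.0518]
orientation: [[0.232, 0.973, 0.0], [0.973, -0.232, 0.0], [0.0, 0.0, -1.0]]
wrist_force: [-3.0, 1.9, 4.6]
grip_width: 0.0491
grasp_force: 32.6
```

Call:
arm_command:
  steps:
    - [[0,0.02,0],[0,0,0],0.4]
    - [[0,0.01,0],[0,0,0],0.4]
    - [[0,0,0],[0,0,0],0.4]

```text
time_s: 9.22
tcp_pos: [0.462, -0.0477, 0.0517]
orientation: [[0.232, 0.973, -0.0], [0.973, -0.232, 0.0], [0.0, -0.0, -1.0]]
wrist_force: [-4.0, 0.5, 5.0]
grip_width: 0.0492
grasp_force: 32.6
```

Call:
arm_command:
  steps:
    - [[0,0.02,0],[0,0,0],0.4]
    - [[0,0,0],[0,0,0],0.4]

```text
time_s: 9.38
tcp_pos: [0.4621, -0.0477, 0.0516]
orientation: [[0.232, 0.973, -0.002], [0.973, -0.232, 0.0], [-0.0, -0.002, -1.0]]
wrist_force: [-5.9, 0.9, 6.7]
grip_width: 0.0491
grasp_force: 32.8
```

Call:
arm_command:
  steps:
    - [[0,0.02,0],[0,0,0],0.4]
    - [[0,0,0],[0,0,0],0.4]

```text
time_s: 9.55
tcp_pos: [0.4622, -0.0477, 0.0515]
orientation: [[0.232, 0.973, -0.003], [0.973, -0.232, 0.001], [-0.0, -0.003, -1.0]]
wrist_force: [-7.3, 2.0, 6.8]
grip_width: 0.0494
grasp_force: 32.9
```

Fence contact found at TCP (0.4622, -0.0477). I ease off slightly and slide along +y.

Call:
arm_command:
  steps:
    - [[0.05,-0.015,0],[0,0,0],0.4]
    - [[0.1,0,0],[0,0,0],0.4]
    - [[0.1,0,0],[0,0,0],0.4]
    - [[0.1,0,0],[0,0,0],0.4]
    - [[0.1,0,0],[0,0,0],0.4]
    - [[0.1,0,0],[0,0,0],0.4]
    - [[0.1,0,0],[0,0,0],0.4]
    - [[0.1,0,0],[0,0,0],0.4]
    - [[0.1,0,0],[0,0,0],0.4]
    - [[0,0,0],[0,0,0],0.4]

```text
time_s: 10.38
tcp_pos: [0.4696, -0.0161, 0.0517]
orientation: [[0.233, 0.972, -0.003], [0.972, -0.233, -0.004], [-0.004, -0.002, -1.0]]
wrist_force: [-7.4, -3.7, 7.6]
grip_width: 0.0494
grasp_force: 32.9
```

Call:
arm_command:
  steps:
    - [[0.1,0,0],[0,0,0],0.4]
    - [[0.1,0,0],[0,0,0],0.4]
    - [[0.1,0,0],[0,0,0],0.4]
    - [[0.1,0,0],[0,0,0],0.4]
    - [[0.1,0,0],[0,0,0],0.4]
    - [[0.1,0,0],[0,0,0],0.4]
    - [[0.1,0,0],[0,0,0],0.4]
    - [[0,0,0],[0,0,0],0.4]

```text
time_s: 11.05
tcp_pos: [0.476, 0.0113, 0.0516]
orientation: [[0.233, 0.973, -0.003], [0.972, -0.233, -0.004], [-0.004, -0.002, -1.0]]
wrist_force: [-7.6, -3.0, 6.7]
grip_width: 0.0498
grasp_force: 32.9
```

Call:
arm_command:
  steps:
    - [[0.1,-0.015,-0.008],[0,0,0],0.4]
    - [[0.1,0,0],[0,0,0],0.4]
    - [[0.1,0,0],[0,0,0],0.4]
    - [[0.1,0,0],[0,0,0],0.4]
    - [[0.1,0,0],[0,0,0],0.4]
    - [[0.1,0,0],[0,0,0],0.4]
    - [[0.05,0,0],[0,0,0],0.4]
    - [[0,0,0],[0,0,0],0.4]

```text
time_s: 11.72
tcp_pos: [0.482, 0.0369, 0.0517]
orientation: [[0.232, 0.973, -0.002], [0.973, -0.232, -0.003], [-0.003, -0.001, -1.0]]
wrist_force: [-5.1, -1.6, 3.7]
grip_width: 0.0494
grasp_force: 32.5
```

Call:
arm_command:
  steps:
    - [[0.05,0,0],[0,0,0],0.4]
    - [[0.05,0,0],[0,0,0],0.4]
    - [[0,0,0],[0,0,0],0.4]

```text
time_s: 11.97
tcp_pos: [0.4829, 0.0408, 0.0517]
orientation: [[0.233, 0.973, -0.002], [0.973, -0.233, -0.003], [-0.003, -0.001, -1.0]]
wrist_force: [-4.9, -2.1, 2.8]
grip_width: 0.0494
grasp_force: 32.4
```

Call:
arm_command:
  steps:
    - [[0.03,0,0],[0,0,0],0.4]
    - [[0.02,0,0],[0,0,0],0.4]
    - [[0,0,0],[0,0,0],0.4]

```text
time_s: 12.22
tcp_pos: [0.4835, 0.043, 0.0516]
orientation: [[0.232, 0.973, -0.002], [0.973, -0.232, -0.002], [-0.002, -0.001, -1.0]]
wrist_force: [-4.6, -2.6, 0.0]
grip_width: 0.0489
grasp_force: 32.3
```

Call:
arm_command:
  steps:
    - [[0.03,0,0],[0,0,0],0.4]
    - [[0,0,0],[0,0,0],0.4]

```text
time_s: 12.38
tcp_pos: [0.4839, 0.045, 0.0515]
orientation: [[0.232, 0.973, -0.001], [0.973, -0.232, 0.001], [0.0, -0.002, -1.0]]
wrist_force: [-3.3, -1.2, -2.8]
grip_width: 0.0495
grasp_force: 32.1
```

Call:
arm_command:
  steps:
    - [[0.03,0,0],[0,0,0],0.4]
    - [[0,0,0],[0,0,0],0.4]

```text
time_s: 12.55
tcp_pos: [0.4842, 0.0463, 0.0516]
orientation: [[0.232, 0.973, -0.001], [0.973, -0.232, 0.001], [0.0, -0.001, -1.0]]
wrist_force: [-3.7, -0.4, -2.6]
grip_width: 0.0494
grasp_force: 32.0
```

The support force is gone (z force −2.7 N, just the weight), so the bat is dropping into the pocket. I follow it down gently.

Call:
arm_command:
  steps:
    - [[0,-0.01,0.02],[0,0,0],0.4]
    - [[0,0,0.02],[0,0,0],0.4]
    - [[0,0,0],[0,0,0],0.4]

```text
time_s: 12.8
tcp_pos: [0.4843, 0.0465, 0.0504]
orientation: [[0.232, 0.973, -0.0], [0.973, -0.232, 0.001], [0.001, -0.0, -1.0]]
wrist_force: [-4.6, 1.2, -1.4]
grip_width: 0.0494
grasp_force: 32.2
```

Call:
arm_command:
  steps:
    - [[0,0,0.02],[0,0,0],0.4]
    - [[0,0,0.02],[0,0,0],0.4]
    - [[0,0,0],[0,0,0],0.4]

```text
time_s: 13.05
tcp_pos: [0.4843, 0.0464, 0.0488]
orientation: [[0.232, 0.973, -0.0], [0.973, -0.232, 0.001], [0.001, -0.0, -1.0]]
wrist_force: [-5.0, 1.9, -1.1]
grip_width: 0.0492
grasp_force: 32.3
```

Call:
arm_command:
  steps:
    - [[0,-0.015,0.02],[0,0,0],0.4]
    - [[0,0,0.02],[0,0,0],0.4]
    - [[0,0,0],[0,0,0],0.4]

```text
time_s: 13.3
tcp_pos: [0.4843, 0.0462, 0.0473]
orientation: [[0.232, 0.973, 0.001], [0.973, -0.232, 0.0], [0.0, 0.001, -1.0]]
wrist_force: [-3.0, 0.1, -1.6]
grip_width: 0.0491
grasp_force: 32.3
```

Call:
arm_command:
  steps:
    - [[0,0,0.02],[0,0,0],0.4]
    - [[0,0,0],[0,0,0],0.4]

```text
time_s: 13.47
tcp_pos: [0.4843, 0.0462, 0.0465]
orientation: [[0.232, 0.973, 0.001], [0.973, -0.232, 0.0], [0.0, 0.001, -1.0]]
wrist_force: [-3.0, 1.1, -0.6]
grip_width: 0.0492
grasp_force: 32.3
```

Call:
arm_command:
  steps:
    - [[0,0,0.015],[0,0,0],0.4]
    - [[0,0,0],[0,0,0],0.4]

```text
time_s: 13.63
tcp_pos: [0.4843, 0.0462, 0.0462]
orientation: [[0.232, 0.973, 0.001], [0.973, -0.232, 0.0], [0.0, 0.001, -1.0]]
wrist_force: [-4.2, 0.9, 2.1]
grip_width: 0.0494
grasp_force: 32.6
```

Call:
arm_command:
  steps:
    - [[0,0,0.015],[0,0,0],0.4]
    - [[0,0,0],[0,0,0],0.4]

```text
time_s: 13.8
tcp_pos: [0.4843, 0.0462, 0.0458]
orientation: [[0.232, 0.973, 0.001], [0.973, -0.232, 0.0], [0.0, 0.001, -1.0]]
wrist_force: [-4.6, 1.7, 7.0]
grip_width: 0.0492
grasp_force: 32.7
```

Floor contact came 6 mm below the face, so the bat is seated. I release and rise.

Call:
arm_command:
  steps:
    - [[0,0,-0.01],[0,0,0],0.6]
    - [[0,0,0],[0,0,0],0.9]
    - [[0,0,0],[0,0,0],0.9]
    - [[0,0,0],[0,0,0],0.9]

```text
time_s: 14.13
tcp_pos: [0.485, 0.046, 0.046]
orientation: [[0.232, 0.973, 0.002], [0.973, -0.232, -0.0], [0.0, 0.002, -1.0]]
wrist_force: [-0.3, 0.8, 0.4]
grip_width: 0.0767
grasp_force: 0.0
```

Call:
arm_command:
  steps:
    - [[0,0,-0.2],[0,0,0],0.9]
    - [[0,0,-0.5],[0,0,0],0.9]
    - [[0,0,-0.9],[0,0,0],0.9]
    - [[0,0,-0.9],[0,0,0],0.5]
    - [[-0.9,0,-0.2],[0,0,0],0]
    - [[-0.9,0,0],[0,0,0],0]
    - [[-0.9,0,0],[0,0,0],0]
    - [[-0.9,0,0],[0,0,0],0]

```text
time_s: 14.8
tcp_pos: [0.4506, -0.0953, 0.155]
orientation: [[0.231, 0.973, 0.002], [0.973, -0.231, -0.001], [-0.001, 0.002, -1.0]]
wrist_force: [0.3, 0.0, 0.1]
grip_width: 0.0161
grasp_force: 0.0
```

```bash
python3 - <<'E'
from h import *
im,d=bot.capture('top'); im2,d2=bot.capture('scene'); 
for n,D in(('top',d),('scene',d2)):
    P=cloud(n,D); near=np.hypot(P[...,0]-.484,P[...,1]-.048)<.05; 
    c=P[near&(P[...,2]>.07)&(P[...,2]<.1)]; dk=P[near&(P[...,2]<.05)&(P[...,2]>.01)&(np.hypot(P[...,0]-.484,P[...,1]-.048)>.032)]
    print(n,len(c),c.mean(0).round(4) if len(c) else 0,'disc z',np.median(dk[:,2]).round(4))
for nm,z in(('keeper_pivot',.043),('keeper_peg',.071)):
  for n in('top','scene'):
    for r in bot.landmark_of(n,nm)[:2]: print(nm,n,round(r['confidence'],2),np.round(r['pixel'],1),ray(n,r['pixel'],z)[0].round(4))
hsv=cv2.cvtColor(im,cv2.COLOR_BGR2HSV)
a=cv2.resize(im[150:290,200:400],(400,280),interpolation=cv2.INTER_CUBIC); b=cv2.resize(im2[150:290,200:400],(400,280),interpolation=cv2.INTER_CUBIC)
cv2.imwrite('pics/c3.png',np.hstack([a,b])); print(bot.observe()['tcp_pos'])
E
```

```text
top 293 [0.4843 0.0476 0.0817] disc z 0.0313
scene 200 [0.4902 0.0467 0.0809] disc z 0.0317
keeper_pivot top 0.77 [229.5 212.2] [0.5022 0.149  0.043 ]
keeper_pivot scene 0.7 [334.9 212.6] [0.5128 0.1492 0.043 ]
keeper_peg top 0.61 [226.3 227.7] [0.4602 0.1533 0.071 ]
keeper_peg scene 0.69 [333.1 194.1] [0.4623 0.1534 0.071 ]
keeper_peg scene 0.38 [267.4 208.5] [ 0.4867 -0.0544  0.071 ]
[ 0.45070647 -0.09329741  0.15398186]
```

View pics/c3.png

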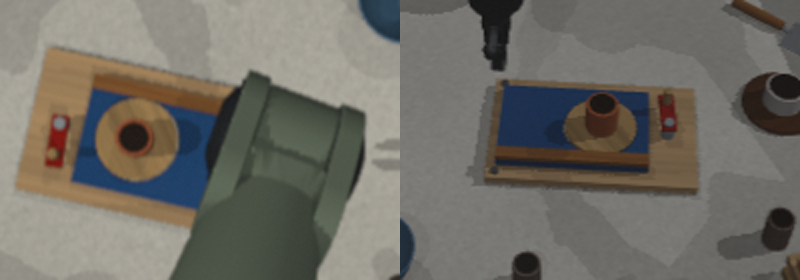

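Both views show the bat seated: disc top at 31.6 mm and chuck top at 81.5 mm, as they must be (32 and 82). The keeper is open at left (55,140) and right (667,112), with the peg at about (0.463, 0.153). Next I go above the peg.

Call:
arm_command:
  steps:
    - [[0.5,-0.1,0],[0,0,0],0.45]
    - [[0.8,-0.15,0],[0,0,0],0.45]
    - [[0.8,-0.15,0],[0,0,0],0.45]
    - [[0.8,-0.15,0],[0,0,0],0.45]
    - [[0.8,-0.15,0],[0,0,0],0.45]
    - [[0.8,-0.15,0],[0,0,0],0.45]
    - [[0.8,-0.15,0],[0,0,0],0.45]
    - [[0.6,-0.1,0],[0,0,0],0.45]
    - [[0,0,0.3],[0,0,0],0.45]
    - [[0,0,0],[0,0,0],0.45]
  newtons: 20

```text
time_s: 15.93
tcp_pos: [0.4609, 0.1486, 0.1404]
orientation: [[0.226, 0.974, -0.002], [0.974, -0.226, -0.0], [-0.001, -0.002, -1.0]]
wrist_force: [-0.0, -0.8, 0.3]
grip_width: 0.0385
grasp_force: 0.0
```

```bash
python3 - <<'E'
from h import *
o=bot.observe(); print(o['tcp_pos'],o['grip_width'],toolmove([.463,.153,.049]))
im2,d2=bot.capture('scene'); im,d=bot.capture('top')
K=dict
hsv=cv2.cvtColor(im2,cv2.COLOR_BGR2HSV); P=cloud('scene',d2)
red=((hsv[...,0]<6)|(hsv[...,0]>174))&(hsv[...,1]>150)&(np.hypot(P[...,0]-.485,P[...,1]-.15)<.06)
W=ray('scene',np.argwhere(red)[:,::-1],.043)[:,:2]*1000; print(red.sum(),cv2.minAreaRect(W.astype(np.float32)))
for X in ([.463,.153,.071],[.506,.149,.043]): print(proj('scene',X)-0)
c=proj('scene',[.485,.15,.06])[0].astype(int); cv2.imwrite('pics/c4.png',cv2.resize(im2[c[1]-40:c[1]+40,c[0]-50:c[0]+50],None,fx=6,fy=6,interpolation=cv2.INTER_CUBIC)); print(c)
E
```

```text
[0.4609034 0.1486171 0.1404197] 0.038516709481158484 [0.12 0.03 2.29]
69 ((487.8049011230469, 150.86976623535156), (21.5731258392334, 68.8188705444336), 81.08419036865234)
[[333.02282451 194.28526284]]
[[334.2775726  210.92280498]]
[333 202]
```

View pics/c4.png

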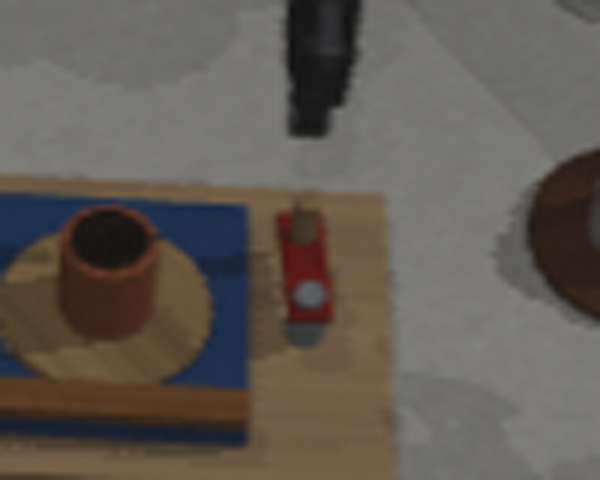

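```bash
python3 - <<'E'
from h import *
print(ray('scene',[333.4,196.9],.071),ray('scene',[334.3,210.8],.046))
for n in('top','scene'):
    P=cloud(n,np.load(n+'0.npy')); c=P[(np.hypot(P[...,0]-.485,P[...,1]-.15)<.045)&(P[...,2]>.058)]
    print(n,len(c),c.round(4).tolist()[:12])
im=cv2.imread('pics/top0.png'); hsv=cv2.cvtColor(im,cv2.COLOR_BGR2HSV)
red=((hsv[...,0]<6)|(hsv[...,0]>174))&(hsv[...,1]>140); red[:,:215]=0; red[:,245:]=0; red[:195]=0; red[245:]=0
W=ray('top',np.argwhere(red)[:,::-1],.043)[:,:2]*1000; print(red.sum(),cv2.minAreaRect(W.astype(np.float32)))
# crop1 estimates: bolt (89,168), peg (78,223)
t=lambda c:(np.array(c)+.5)/3.6-.5+[205,165]
print(ray('top',t([89,168]),.046),ray('top',t([78,222]),.071))
E
```

```text
[[0.47361032 0.1515398  0.071     ]] [[0.50792991 0.14828258 0.046     ]]
top 26 [[0.4699, 0.159, 0.0729], [0.4698, 0.1564, 0.0729], [0.4698, 0.1536, 0.0743], [0.4699, 0.1519, 0.0681], [0.4676, 0.1629, 0.0649], [0.4673, 0.1593, 0.071], [0.4674, 0.1571, 0.0686], [0.4673, 0.1544, 0.0688], [0.4673, 0.1518, 0.069], [0.4673, 0.1494, 0.0678], [0.4648, 0.1622, 0.0692], [0.4648, 0.1595, 0.0701]]
scene 23 [[0.4621, 0.1531, 0.0713], [0.4636, 0.1558, 0.0724], [0.4628, 0.1593, 0.071], [0.4675, 0.1484, 0.0735], [0.4663, 0.1521, 0.0715], [0.4668, 0.1551, 0.0716], [0.4671, 0.1582, 0.0713], [0.4675, 0.1613, 0.0711], [0.4672, 0.149, 0.0685], [0.4727, 0.1502, 0.0744], [0.4681, 0.1551, 0.0683], [0.4696, 0.1577, 0.0696]]
111 ((480.0963439941406, 152.57424926757812), (19.811500549316406, 64.90123748779297), 80.3804931640625)
[[0.50443109 0.14889527 0.046     ]] [[0.46387031 0.15331417 0.071     ]]
```

Call:
arm_command:
  steps:
    - [[0.18,0.08,0.2],[0,0,0],0.45]
    - [[0,0,0.6],[0,0,0],0.45]
    - [[0,0,0.6],[0,0,0],0.45]
    - [[0,0,0.4],[0,0,0],0.45]
    - [[0,0,0.3],[0,0,0],0.45]
    - [[0,0,0.15],[0,0,0],0.45]
    - [[0,0,0],[0,0,0],0.45]
    - [[0,0,0],[0,0,0],0.45]

```text
time_s: 16.7
tcp_pos: [0.4676, 0.152, 0.0518]
orientation: [[0.232, 0.973, -0.0], [0.973, -0.232, 0.0], [0.0, -0.0, -1.0]]
wrist_force: [-1.1, -0.1, 0.5]
grip_width: 0.0385
grasp_force: 0.0
```

Call:
arm_command:
  steps:
    - [[0,0,0],[0,0,0],0.1]
    - [[0,0,0],[0,0,0],0]
    - [[0,0,0],[0,0,0],0]
    - [[0,0,0],[0,0,0],0]
    - [[0,0,0],[0,0,0],0]

```text
time_s: 17.12
tcp_pos: [0.4646, 0.1529, 0.0523]
orientation: [[0.231, 0.973, -0.004], [0.973, -0.231, 0.002], [0.001, -0.004, -1.0]]
wrist_force: [-7.7, 1.9, 6.7]
grip_width: 0.013
grasp_force: 20.7
```

Call:
arm_command:
  steps:
    - [[0,-0.04,0],[0,0,0],0]
    - [[-0.145,0.03,0],[0,0,0],0]
    - [[-0.14,0.05,0],[0,0,0],0]
    - [[-0.13,0.07,0],[0,0,0],0]
    - [[-0.12,0.085,0],[0,0,0],0]
    - [[0,0,0],[0,0,0],0]

```text
time_s: 17.62
tcp_pos: [0.4659, 0.1288, 0.0521]
orientation: [[0.232, 0.973, -0.007], [0.973, -0.232, -0.0], [-0.002, -0.006, -1.0]]
wrist_force: [-12.0, -1.1, 13.4]
grip_width: 0.013
grasp_force: 21.3
```

Call:
arm_command:
  steps:
    - [[0,-0.04,-0.05],[0,0,0],0]
    - [[0,0,0],[0,0,0],0]

```text
time_s: 17.78
tcp_pos: [0.4658, 0.1291, 0.0529]
orientation: [[0.232, 0.973, -0.004], [0.973, -0.232, -0.002], [-0.002, -0.004, -1.0]]
wrist_force: [-5.1, -2.1, -5.1]
grip_width: 0.0125
grasp_force: 21.5
```

```bash
python3 - <<'E'
from h import *
im2,d2=bot.capture('scene'); o=bot.observe(); print(o['tcp_pos'],o['wrist_force'],o['grip_width'])
print(proj('scene',[o['tcp_pos'],[.507,.149,.043]]))
cv2.imwrite('pics/c5.png',cv2.resize(im2[162:242,263:363],None,fx=7,fy=7,interpolation=cv2.INTER_CUBIC))
E
```

```text
[0.46579427 0.12914952 0.05292227] [-6.03747117 -2.51174341 -5.37310226] 0.012588650928321175
[[325.17032473 199.79446118]
 [334.35737779 211.17084056]]
```

View pics/c5.png

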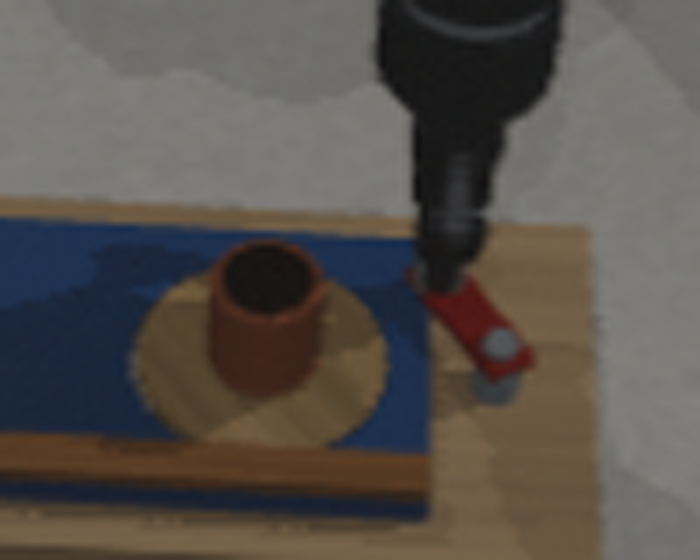

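The keeper has turned to about 37° and follows the fingers (peg under the fingers at (440,280), pivot at (500,345)). The bat is unmoved, so I continue the arc.

Call:
arm_command:
  steps:
    - [[-0.11,0.095,0.015],[0,0,0],0]
    - [[-0.1,0.11,0],[0,0,0],0]
    - [[-0.08,0.12,0],[0,0,0],0]
    - [[0,0,0],[0,0,0],0]

```text
time_s: 18.17
tcp_pos: [0.4731, 0.1134, 0.0525]
orientation: [[0.232, 0.973, -0.01], [0.973, -0.232, -0.005], [-0.007, -0.008, -1.0]]
wrist_force: [-14.1, -6.7, 8.0]
grip_width: 0.0131
grasp_force: 22.6
```

Call:
arm_command:
  steps:
    - [[-0.06,0.13,0],[0,0,0],0]
    - [[-0.05,0.14,0],[0,0,0],0]
    - [[0,0,0],[0,0,0],0]

```text
time_s: 18.42
tcp_pos: [0.4844, 0.1056, 0.0525]
orientation: [[0.233, 0.972, -0.007], [0.972, -0.233, -0.007], [-0.008, -0.005, -1.0]]
wrist_force: [-8.9, -10.0, 1.9]
grip_width: 0.0129
grasp_force: 22.3
```

Call:
arm_command:
  steps:
    - [[-0.06,0.1,0],[0,0,0],0]
    - [[-0.02,0.1,0],[0,0,0],0]
    - [[0,0,0],[0,0,0],0]

```text
time_s: 18.67
tcp_pos: [0.4932, 0.1019, 0.0526]
orientation: [[0.233, 0.973, -0.003], [0.973, -0.233, -0.004], [-0.005, -0.002, -1.0]]
wrist_force: [-3.5, -5.9, -4.5]
grip_width: 0.0131
grasp_force: 21.8
```

Call:
arm_command:
  steps:
    - [[0,0.1,0],[0,0,0],0]
    - [[0,0,0],[0,0,0],0]

```text
time_s: 18.83
tcp_pos: [0.4957, 0.1017, 0.0525]
orientation: [[0.232, 0.973, -0.006], [0.973, -0.232, -0.003], [-0.004, -0.005, -1.0]]
wrist_force: [-7.8, -3.6, -0.3]
grip_width: 0.013
grasp_force: 22.3
```

Call:
arm_command:
  steps:
    - [[0,0.06,0],[0,0,0],0]
    - [[0,0,0],[0,0,0],0]

```text
time_s: 19.0
tcp_pos: [0.4958, 0.1016, 0.0523]
orientation: [[0.232, 0.973, -0.01], [0.973, -0.232, -0.002], [-0.004, -0.009, -1.0]]
wrist_force: [-14.0, -3.0, 6.1]
grip_width: 0.013
grasp_force: 22.9
```

Call:
arm_command:
  steps:
    - [[0,0.04,0],[0,0,0],0]
    - [[0,0,0],[0,0,0],0]
    - [[0,0,0],[0,0,0],0]

```text
time_s: 19.25
tcp_pos: [0.4959, 0.1016, 0.0523]
orientation: [[0.231, 0.973, -0.012], [0.973, -0.231, -0.001], [-0.004, -0.011, -1.0]]
wrist_force: [-16.8, -2.4, 8.3]
grip_width: 0.0126
grasp_force: 23.2
```

The keeper is at its stop: the force rises with no further motion. I relax, open and leave upward.

Call:
arm_command:
  steps:
    - [[0,-0.12,0],[0,0,0],0]
    - [[0,0,0],[0,0,0],0.35]
    - [[0,0,0],[0,0,0],0.4]
    - [[0,0,0],[0,0,0],0.4]
    - [[0,0,0],[0,0,0],0.4]

```text
time_s: 19.67
tcp_pos: [0.4996, 0.1033, 0.0539]
orientation: [[0.232, 0.973, 0.003], [0.973, -0.232, 0.0], [0.001, 0.003, -1.0]]
wrist_force: [0.1, -0.3, 0.1]
grip_width: 0.034
grasp_force: 0.0
```

Call:
arm_command:
  steps:
    - [[0,0,-0.2],[0,0,0],0.4]
    - [[0,0,-0.5],[0,0,0],0.4]
    - [[0,0,-0.8],[0,0,0],0.4]
    - [[0,0,-0.9],[0,0,0],0.4]
    - [[0,0,-0.7],[0,0,0],0.4]
    - [[-0.3,-0.8,0],[0,0,0],0.4]
    - [[-0.3,-0.9,0],[0,0,0],0.4]
    - [[-0.3,-0.9,0],[0,0,0],0.4]
    - [[-0.3,-0.8,0],[0,0,0],0.4]
    - [[0,0,0],[0,0,0],0.4]

```text
time_s: 20.5
tcp_pos: [0.3469, 0.0877, 0.1766]
orientation: [[0.231, 0.973, -0.006], [0.973, -0.231, -0.0], [-0.002, -0.006, -1.0]]
wrist_force: [-0.5, 0.4, -0.0]
grip_width: 0.0339
grasp_force: 0.0
```

```bash
python3 - <<'E'
from h import *
im2,d2=bot.capture('scene'); im,d=bot.capture('top'); P=cloud('top',d)
o=bot.observe(); print(o['tcp_pos'],o['wrist_force'],o['time_s'])
for n,D,I in(('top',d,im),('scene',d2,im2)):
    P=cloud(n,D); near=np.hypot(P[...,0]-.484,P[...,1]-.048)<.05
    c=P[near&(P[...,2]>.076)&(P[...,2]<.1)]; print(n,len(c),c.mean(0).round(4) if len(c) else 0)
    h=cv2.cvtColor(I,cv2.COLOR_BGR2HSV); red=((h[...,0]<6)|(h[...,0]>174))&(h[...,1]>140)&(np.hypot(P[...,0]-.5,P[...,1]-.125)<.05)
    W=ray(n,np.argwhere(red)[:,::-1],.043)[:,:2]*1000; print(red.sum(),cv2.minAreaRect(W.astype(np.float32)))
a=cv2.resize(im[150:290,200:400],(400,280),interpolation=cv2.INTER_CUBIC); b=cv2.resize(im2[162:242,263:363],(400,320),interpolation=cv2.INTER_CUBIC)[:280]
cv2.imwrite('pics/c6.png',np.hstack([a,b]))
E
```

```text
[0.35420792 0.08799646 0.17803199] [0.75389612 0.1172082  0.00769553] 20.6
top 291 [0.4842 0.0479 0.0815]
116 ((499.7561950683594, 124.2975082397461), (66.30850219726562, 20.906585693359375), 76.18573760986328)
scene 185 [0.4888 0.047  0.0816]
107 ((504.7414855957031, 123.39437866210938), (67.4043197631836, 25.65764617919922), 76.8975830078125)
```

View pics/c6.png

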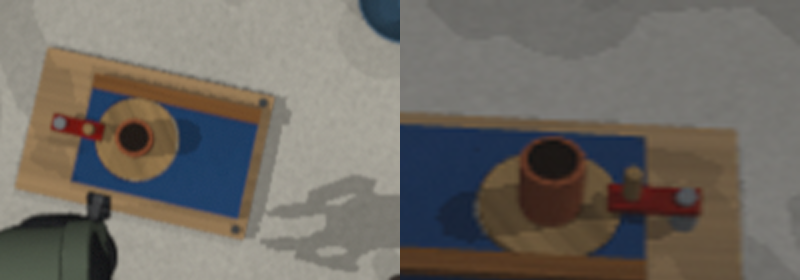

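The left half shows the keeper at (78,127), lying along jig −y over the edge of the seated bat at (137,138). Its measured direction is 76.2–76.9°, which matches the jig's y axis, so it is closed. The bat is still at seated height and the robot touches nothing.

```bash
python3 -c "
from cell import bot
print(bot.finish_job())"
```

```text
the job is handed in; nothing more can be done
None
```

The job is handed in: the bat slid along the fence and dropped into the pocket, the red keeper is swung to its stop over the bat's edge and released, and the arm touched nothing else; it took about 21 s of robot time.

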